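# Close and clamp the board test fixture

### The job

Finish loading the circuit-board test fixture and close it up: the green board is still riding on the two front locating pins, so first slide it back until it drops flat between all its pins, then swing the clear lid gently down onto it, and last push the red clamp handle outward and down until it locks over centre and holds the lid shut. Do not slam the lid or force anything, least of all the board, and leave the other things on the bench alone.

Things in the scene. Friction and masses are not known exactly. Their poses are not given: they have to be found in the camera images.
- fixture: Board test fixture, fixed to the bench: dark grey base plate 190 (x) x 275 mm (y), black housing 156 x 166 mm with its rim 48 mm above the bench, lid hinged at the rear, toggle clamp on a metal block at its right (-y) side. Origin: underside, below the middle of the nest; x points from the front (operator's side) to the rear hinge, y to its left, z up.
- board: Green circuit board, 90 (x) x 110 mm (y), 3 mm thick, about 0.25 kg with its parts: front to rear a finned heatsink, a 32 mm high yellow transformer, a white connector. Origin: centre of its underside, axes as the fixture's. It starts 9 to 14 mm too far forward (-x), front edge up on the two front pins (tilt about 0.07 rad), rear edge down.
- sink_front (a point): On the board: middle of the foot of the heatsink's front face (fins end on), at x = -37, z = 3 mm of the board. The heatsink is 30 (x) x 36 (y) x 22 mm high. Pushed here toward +x the board slides back with 1 to 3 N, meets the rear pins and drops flat. The pins' setting differs each time and is not reported: the board's place is up to 8 mm before or behind the fixture's middle. A light press on the heatsink helps if it hangs.
- nest_top (a point): Middle of the top of the sprung plate under the board, 52 mm above the bench when free; it yields after 10 N, then by 1 mm per 3 N. Through slots in it stand six steel pins, 8 mm thick, 6 mm high, domed: two front, two rear (60 mm apart), one each side, with 0.9 mm clearance round the board.
- nest (a joint): How far the sprung plate is pressed down, in m: 0 when free, about 0.005 with the lid clamped.
- lid (a joint): Angle of the clear lid about its rear hinge, rad: 0 closed and level, grows as it opens; starts at 1.35 to 1.75 (about upright). The hinge is stiff: the lid stays where it is left and takes 2 to 7 N near its front edge to move. Lowered onto the seated board, its pushers meet it at about 0.05 rad, and it may rest there or a little higher until it is clamped.
- lid_hinge (a point): Point in the middle of the lid's hinge axis (parallel to the fixture's y), at x = 86, z = 82 mm of the fixture. The lid is an aluminium frame 156 mm wide and 10 mm thick with a clear panel and four pusher rods below; its front bar spans 152 to 164 mm from the axis. Closed, its flat upper face lies 12 mm above the axis; upright, that face looks to the rear.
- lid_front (a point): Middle of the front of the lid's black grip (70 mm wide, in the middle of the front edge), 177 mm from the hinge axis and 7 mm above it when closed; moves with the lid.
- clamp_handle (a joint): Angle of the red clamp handle, rad: 0 locked (level, pointing to the fixture's -y, on its stop), grows as it is raised; starts at 1.12 to 1.36, stays where left. Closing it lowers the clamp arm: its foot meets the resting lid at about 0.55 and presses it down; the push at the grip rises to 5 to 15 N, fades at dead centre (0.13), then it snaps to its stop. Let go sooner, it may spring back.
- clamp_pivot (a point): Axis of the clamp handle (parallel to the fixture's x), in the middle of the clamp, at x = -30, y = -157, z = 101 mm of the fixture. The clamp stands on a block 44 (x) x 66 mm (y), 93 mm high; its cheeks reach 114 mm. The raised arm stands 41 mm to the lid's side of this axis, up to 165 mm above the bench.
- handle_grip (a point): On the red grip's upper face (the face toward the lid when the handle is upright), 66 mm along the handle from its pivot and 11 mm off the line through it, in the middle of its 18 mm width; 112 mm above the bench when locked. The grip is 62 mm long, 23 to 85 mm from the pivot, and 14 mm thick.
- ipa_bottle: Bystander: white bottle, 66 mm across, 112 mm tall, standing right of the clamp. Origin: centre of its underside.
- solder_spool: Bystander: red solder spool, 63 mm across, 42 mm tall, on the right. Origin: centre of its underside.
- kapton_roll: Bystander: roll of amber tape lying flat, 60 mm across, 12 mm high, in front of the clamp. Origin: centre of its underside.

How it is judged:
By the outcome, as a careful person would: the job done as asked, in the order asked, and still so for the second after the job is handed in, with the robot touching nothing.
It also fails if it takes over 54 s, if anything falls off the work surface, if the arm or the gripper's body presses on something with over 40 N, if the wrist force passes 120 N, or if a joint passes its speed limit or range.

### The arm

A 6-joint arm with a two-finger parallel gripper is mounted at the origin on a cart in front of the work surface, level with it; the furniture and walls round the work are solid. World frame = base frame: x ahead of the robot, y to its left, z up, the work surface at z = 0. Lengths are in m, angles in degrees, forces in N, time in s.
With the tool pointing down it reaches from about 0.4 to 0.825 m from the base axis. Payload 7 kg.
Tool frame: the origin (TCP) lies on the front face of the gripper's body, between the roots of the fingers; the fingertips stand 66 mm ahead of it and the grasp point (between the pads) lies 47 mm ahead of it; z points along the fingers, y is the line along which they close (so a half turn about z gives the same grasp; the last joint's range is limited). The gripper opens to 88 mm and grips with 3 to 60 N. Pads are 19 mm wide; open, the fingers measure 130 mm over their backs; the gripper's body (78 mm by 193 mm) begins 47 mm behind the grasp point.
Start: joints at [82.913, 20.546, 0.682, 0, -70.136, -16.507], TCP at [0.27, 0.619, 0.292] pointing down, gripper open.
Joint ranges: [-176.03, 176.03], [-82.01, 121.73], [-58.28, 71.71], [-173.87, 95.51], [-174.79, -0.11], [-173.66, 173.66]. Speed limits (degrees/s): [136.94, 136.94, 172.46, 180, 180, 180].

### API

Orientations are given as [roll, pitch, yaw] about the fixed x, y, z axes, in that order (R = Rz(yaw) Ry(pitch) Rx(roll)).
In Python, from plant import ctrl gives the robot as it stands.
- The arm moves only by the tool send_rows, never from a script. Its argument "deltas" is a list of rows, each a list of 2 entries, a list of its own where there are three numbers: the shift along the tool's x, y, z each as a share of 800 mm, from -1 to 1, then the turn about the tool's z as a share of 90 degrees, from -1 to 1. A call has exactly 5 rows; each row is the pose to reach, as a shift and turn from the pose commanded when the call began, along the tool's axes at that moment; what a row does not reach only later rows make up. A row lasts 1/12 s, in which the tool goes at most 41.7 mm and 7.16 degrees, less where a joint would pass 70% of its speed; a pose out of reach is approached as far as the arm can. A call with a number of a shift or a turn outside -1 to 1 is refused whole. A call with a gripper value outside its range is refused whole. "gripper" is the opening, from 0 (shut) to 1 (fully open), set as the call begins (left out, the last holds). The fingers move at their own pace and stop on an object; the grip force is fixed at half the most. Time passes only in rows, so rows that repeat a pose let the fingers close, or fill a call up. It gives the time, the measured TCP pose, the force, the opening and the grip force at its end, in the units of the state.
- ctrl.get_obs(): the state, without advancing time (a new reading comes with each control period).
- ctrl.snapshot(name): name is "scene" or "top"; returns a dict with "color" (480x640x3 uint8, red, green, blue), "vertical_fov" (degrees; the focal length in pixels is half the picture's height over the tangent of half this angle, whatever the lens; pixels are square), "cx", "cy" (the principal point, pixels), "rvec" (rotation vector, rad) and "tvec" (3), from world to camera coordinates, as OpenCV has them. Camera axes: x right, y down, z forward; pixel columns grow to the right and rows downward; lengths in m; the calibration is good to about 2 mm. A picture is of the moment at which its call begins. There is no depth.
- ctrl.close_job(): hands the job in; it is judged then, once.
Trained networks look in a picture, given as the dict that the camera call returned (one of the last four; its "shot" number tells which), for a name from the list of things; names that differ only in an ending like _2 or _b are one class to them, and where a whole thing is asked for, a point or a joint stands for the part that bears it (a point fixed in the world has none). Each returns a list of dicts, best first, with "conf" (0 to 1); they miss things now and then, are a little off and sometimes report something else, mostly with a low value. They report only what shows in the picture. A call takes as long as a camera call.
- ctrl.boxes_of(picture, thing): "xy" ([column, row] as shares, 0 to 1, of the picture: columns of its width, rows of its height, amid what is visible of it).
- ctrl.cut_out(picture, thing): "pixels" (480x640 bool, what is visible of it) and "xy" ([column, row] as shares, 0 to 1, of the picture: columns of its width, rows of its height, amid what is visible of it).
The state is a dict: "clock": time; "joint_pos": joint angles; "qvel": joint speeds; "tau": joint torques, N m; "tool_pos": TCP position; "orientation": TCP orientation; "force": force on the tool from outside, world axes, zero at the start; "moment": the same for the moment, N m; "opening": finger opening in m; "gripper_force": force on a finger pad.
Only numpy, scipy, OpenCV 4.12 (cv2) and the standard library are available. Lean on these libraries where they do the work, as an engineer would, in place of code of your own. Each camera call takes 0.05 s, during which the arm holds its last target. There are 200 camera calls.

## Working session

There is one attempt and no reset: what is moved stays moved. The work goes in short steps, Python scripts to look and compute and a tool call to move; the robot and the scene stay as the last step left them, time stands still between calls to the robot, and variables do not carry over. Pictures are saved under pics/ and viewed, at most 10 in all, crops included, and the job is handed in when it is done.

Besides the shell and the picture viewer there is one more tool, called as name(argument=value, ...) on one line, values as JSON. send_rows: Moves the arm, as the interface text tells. Shift numbers are shares of 800 mm and turn numbers shares of 90 degrees, none past 1 either way. Its arguments: {"type":"object","properties":{"deltas":{"type":"array","items":{"type":"array"}},"gripper":{"type":"number"}},"required":["deltas"]}

```bash
ls; mkdir -p pics; cat > h.py <<'E'
import numpy as np, cv2
from plant import ctrl
from scipy.spatial.transform import Rotation as Ro
def cam(s):
    h,w=s["color"].shape[:2]; f=h/2/np.tan(np.radians(s["vertical_fov"])/2)
    K=np.array([[f,0,s["cx"]],[0,f,s["cy"]],[0,0,1.]]); R=cv2.Rodrigues(np.array(s["rvec"],float))[0]; return K,R,np.array(s["tvec"],float).ravel()
def proj(s,P):
    K,R,t=cam(s); p=(K@(R@np.atleast_2d(P).T+t[:,None])).T; return p[:,:2]/p[:,2:]
def ray(s,uv):
    K,R,t=cam(s); d=R.T@np.linalg.inv(K)@np.array([uv[0],uv[1],1.]); return -R.T@t,d
def atz(s,uv,z):
    c,d=ray(s,uv); return c+d*(z-c[2])/d[2]
def save(s,n): cv2.imwrite(f"pics/{n}.png",s["color"][:,:,::-1])
E
python3 - <<'E'
from h import *
o=ctrl.get_obs(); print({k:np.round(v,3) for k,v in o.items()})
for n in("scene","top"):
    s=ctrl.snapshot(n); save(s,n+"0"); K,R,t=cam(s); print(n,K[0,0],-R.T@t,R[2],s.keys())
    for th in "fixture board sink_front lid lid_hinge lid_front clamp_pivot handle_grip clamp_handle nest_top ipa_bottle solder_spool kapton_roll".split():
        r=ctrl.boxes_of(s,th)
        print(th,[(round(q["conf"],2),np.round(np.array(q["xy"])*[640,480],1)) for q in r[:2]])
E
```

```text
pics
{'clock': np.float64(0.0), 'joint_pos': array([ 8.2912e+01,  2.0593e+01,  6.3300e-01, -2.1000e-02, -7.0134e+01,
       -1.6504e+01]), 'qvel': array([ 0.106, -0.05 ,  0.174,  0.055, -0.023, -0.021]), 'tau': array([ 1.0000e-03, -5.8272e+01,  2.9306e+01,  6.9970e+00,  7.0000e-03,
       -0.0000e+00]), 'tool_pos': array([0.27 , 0.618, 0.291]), 'orientation': array([ 1.79905e+02, -8.00000e-03, -2.35990e+01]), 'force': array([0.275, 0.055, 0.871]), 'moment': array([-0.016,  0.003,  0.052]), 'gripper_force': np.float64(0.0), 'opening': np.float64(0.088)}
scene 515.5660116805076 [ 0.09139377 -0.65601742  0.89431832] [ 0.41758661  0.56398239 -0.71242213] dict_keys(['color', 'vertical_fov', 'cx', 'cy', 'rvec', 'tvec', 'shot'])
fixture [(0.76, array([290.6, 223.4]))]
board [(0.63, array([267.9, 213. ]))]
sink_front [(0.93, array([263.2, 212.2])), (0.33, array([291.1, 219.7]))]
lid [(0.92, array([293.1, 156.5]))]
lid_hinge [(0.9, array([293.2, 223.6]))]
lid_front [(0.73, array([291.7, 159.5]))]
clamp_pivot [(0.78, array([292.5, 224.4]))]
handle_grip [(0.53, array([315.1, 221.9])), (0.47, ar
[... 258 characters left out ...]
55 [ 0.31584588 -0.05768954  1.18555253] [ 0.20846961 -0.00305093 -0.97802409] dict_keys(['color', 'vertical_fov', 'cx', 'cy', 'rvec', 'tvec', 'shot'])
fixture [(0.75, array([236.8, 232.2]))]
board [(0.85, array([211.5, 255.3]))]
sink_front [(0.62, array([214.5, 255.6]))]
lid [(0.68, array([189.3, 204.2]))]
lid_hinge [(0.95, array([236. , 231.5]))]
lid_front [(0.86, array([189.5, 204.1])), (0.58, array([211. , 236.8]))]
clamp_pivot [(0.85, array([241.9, 234.1]))]
handle_grip [(0.75, array([289.4, 233.5]))]
clamp_handle []
nest_top [(0.82, array([208. , 237.9]))]
ipa_bottle [(0.76, array([410.4, 277. ]))]
solder_spool [(0.75, array([451.1, 280.2]))]
kapton_roll [(0.98, array([353.6, 274.9]))]
```

View pics/scene0.png

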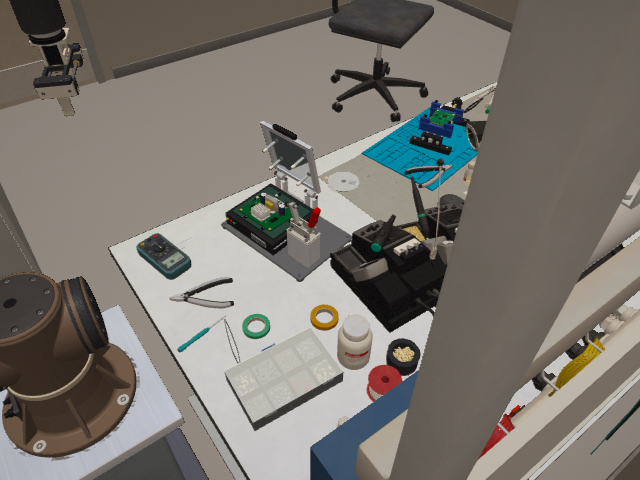

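View pics/top0.png

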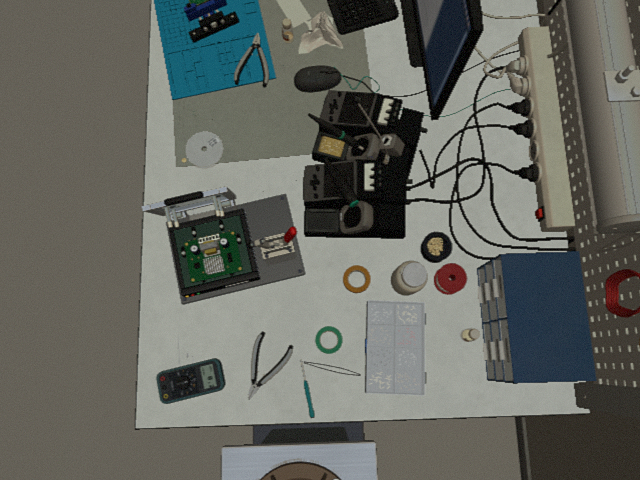

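The scene shows the fixture (top picture: base plate front corners near (184,303) and (304,273)), with the lid upright at the rear, the red handle near (290,234) and the solder station behind and to its right. I'll zoom in to get corners.

```bash
python3 - <<'E'
from h import *
a=cv2.imread("pics/top0.png")[180:310,140:313]; cv2.imwrite("pics/topz.png",cv2.resize(a,None,fx=4.6,fy=4.6,interpolation=cv2.INTER_CUBIC))
a=cv2.imread("pics/scene0.png")[115:285,215:375]; cv2.imwrite("pics/scz.png",cv2.resize(a,None,fx=3.5,fy=3.5,interpolation=cv2.INTER_CUBIC))
E
```

```text
(no output)
```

View pics/topz.png

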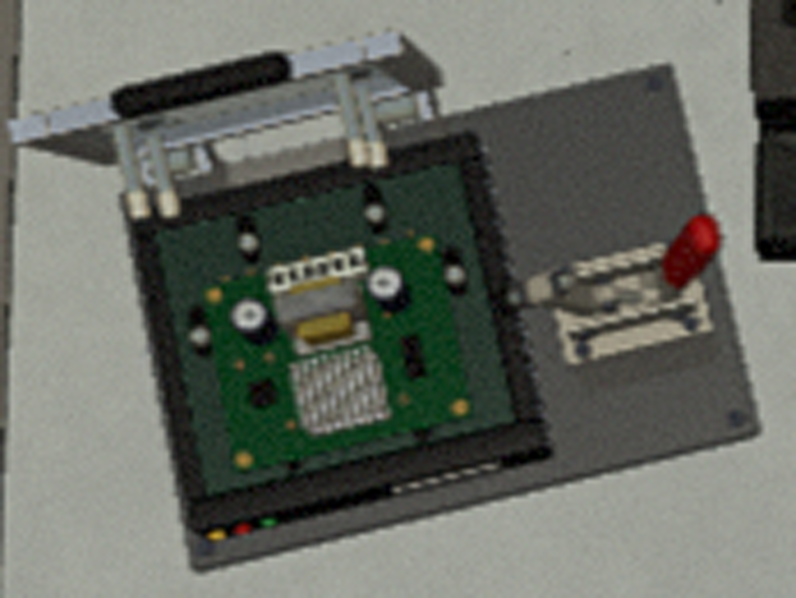

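View pics/scz.png

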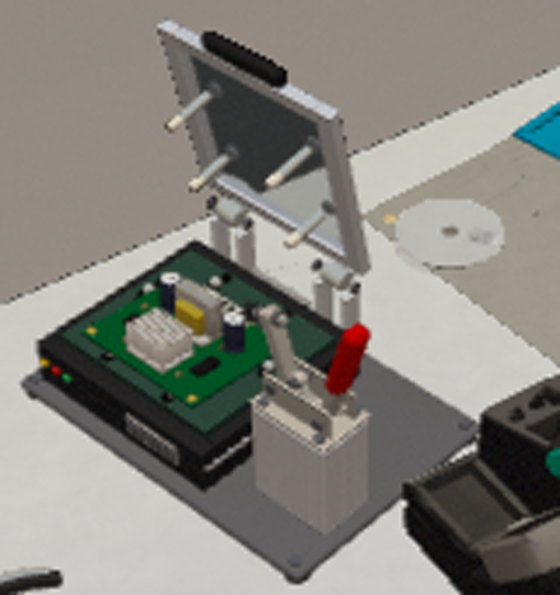

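The zooms show the base corners (topz (192,570), (758,433), (668,66)), the housing, the board forward of its pins, and the handle leaning slightly outward. Next I fit the fixture pose and overlay it.

```bash
cat > fit.py <<'E'
from h import *
import pickle
from scipy.optimize import least_squares
S={n:ctrl.snapshot(n) for n in("scene","top")}; pickle.dump({n:{k:v for k,v in s.items()} for n,s in S.items()},open("s.pkl","wb"))
T=lambda p:(np.array(p)+.5)/4.6-.5+[140,180]
C=lambda p:(np.array(p)+.5)/3.5-.5+[215,115]
# base corners (top edge thickness h unknown ~6mm), params x,y,yaw,yr
B=[("top",T((192,571)),"FL"),("top",T((758,434)),"FR"),("top",T((669,65)),"RR"),("scene",C((298,580)),"FR"),("scene",C((474,427)),"RR"),("scene",C((24,386)),"FL")]
def w(p,P):
    c,s=np.cos(p[2]),np.sin(p[2]); P=np.atleast_2d(P); return np.c_[p[0]+c*P[:,0]-s*P[:,1],p[1]+s*P[:,0]+c*P[:,1],P[:,2]]
def res(p):
    k={"FL":(-.095+p[4],p[3]+.275,.004),"FR":(-.095+p[4],p[3],.004),"RR":(.095+p[4],p[3],.004)}
    r=[proj(S[n],w(p,k[c]))[0]-uv for n,uv,c in B]
    for n,uv,P in R: r.append(proj(S[n],w(p,P))[0]-uv)
    return np.ravel(r)
R=[("scene",C((40,343)),(-.078,.083,.048)),("scene",C((195,240)),(.078,.083,.048)),("top",T((124,197)),(.078,.083,.048)),("top",T((480,134)),(.078,-.083,.048)),("top",T((549,440)),(-.078,-.083,.048))]
f=least_squares(res,[.55,.2,.25,-.19,0],loss="soft_l1"); p=f.x
print(np.round(p,4),np.degrees(p[2])); print(np.round(res(p).reshape(-1,2),1))
np.save("pose.npy",p[:3])
def lid(phi,r,y,h):  # r from hinge toward front when closed, h above
    return (.086-r*np.cos(phi)-0+h*np.sin(phi)*1, y, .082+r*np.sin(phi)+h*np.cos(phi))
def hand(th,l,n): # along handle l, off n (upper face)
    return (-.03,-.157-l*np.cos(th)+n*np.sin(th),.101+l*np.sin(th)+n*np.cos(th))
# lid angle + handle angle from detections
for nme,src in(("lid_front",None),("handle_grip",None),("sink_front",None)):
  for n in S:
    for q in ctrl.boxes_of(S[n],nme)[:2]: print(nme,n,round(q["conf"],2),np.round(np.array(q["xy"])*[640,480],1))
for ph in np.arange(1.35,1.8,.1): print("lid",ph,[np.round(proj(S[n],w(p,lid(ph,.177,0,.007)))[0],1) for n in S])
for th in np.arange(1.1,1.4,.1): print("handle",th,[np.round(proj(S[n],w(p,hand(th,.085,0)))[0],1) for n in S])
im=S["top"]["color"][:,:,::-1].copy(); im=cv2.resize(im[180:310,140:313],None,fx=4.6,fy=4.6,interpolation=cv2.INTER_CUBIC)
i2=cv2.resize(S["scene"]["color"][115:285,215:375,::-1],None,fx=3.5,fy=3.5,interpolation=cv2.INTER_CUBIC)
def poly(P,col,cl=True):
    a=((proj(S["top"],w(p,P))-[140,180]+.5)*4.6-.5).astype(np.int32); cv2.polylines(im,[a],cl,col,1)
    a=((proj(S["scene"],w(p,P))-[215,115]+.5)*3.5-.5).astype(np.int32); cv2.polylines(i2,[a],cl,col,1)
def rect(x0,x1,y0,y1,z): return [(x0,y0,z),(x1,y0,z),(x1,y1,z),(x0,y1,z)]
poly(rect(-.078,.078,-.083,.083,.048),(0,255,255)); poly(rect(-.052,-.008,-.19,-.124,.093),(255,0,255))
bx=-.0115; poly(rect(bx-.037,bx-.007,-.018,.018,.055+.022+.004),(0,128,255)); poly(rect(bx-.045,bx+.045,-.055,.055,.055),(255,255,0))
poly([lid(1.55,a,b,.012) for a,b in((.164,-.078),(.164,.078),(.01,.078),(.01,-.078))],(0,0,255))
poly([hand(1.2,a,0) for a in (0,.085)],(255,0,0),False)
i2=i2[:, :]; H=max(im.shape[0],i2.shape[0]); k=.62
z=np.zeros((H,im.shape[1]+i2.shape[1],3),np.uint8); z[:im.shape[0],:im.shape[1]]=im; z[:i2.shape[0],im.shape[1]:]=i2
cv2.imwrite("pics/ov.png",cv2.resize(z,(800,int(H*800/z.shape[1])),interpolation=cv2.INTER_AREA)); cv2.imwrite("pics/ovt.png",im)
E
python3 fit.py
```

```text
[ 0.555   0.1688  0.2102 -0.1768  0.005 ] 12.040759722686364
[[-0.2  0.1]
 [ 0.2 -0.3]
 [-0.1 -0.8]
 [-0.7  0.6]
 [ 2.4  0.5]
 [-2.1 -0.5]
 [-1.1 -1. ]
 [ 0.4 -1.2]
 [ 1.6  1.7]
 [-0.3 -2.5]
 [ 0.3  0.2]]
lid_front scene 0.67 [293.1 156.7]
lid_front top 0.93 [189.8 204.4]
handle_grip scene 0.56 [313.9 220.8]
handle_grip scene 0.45 [267.8 212.3]
handle_grip top 0.72 [287.  235.5]
sink_front scene 0.57 [265.1 213.3]
sink_front top 0.57 [217.8 255.5]
sink_front top 0.45 [236.9 234.9]
lid 1.35 [array([283.7, 129.2]), array([184. , 197.2])]
lid 1.4500000000000002 [array([289.2, 125.1]), array([181.8, 187.6])]
lid 1.5500000000000003 [array([294.7, 121.6]), array([179.9, 178.3])]
lid 1.6500000000000004 [array([300.1, 119. ]), array([178.2, 169.4])]
lid 1.7500000000000004 [array([305.4, 117.1]), array([176.8, 161.1])]
handle 1.1 [array([324. , 214.9]), array([303.7, 226.8])]
handle 1.2000000000000002 [array([321.3, 211.9]), array([299.7, 227.4])]
handle 1.3000000000000003 [array([318.4, 209.2]), array([295.5, 228. ])]
```

View pics/ovt.png

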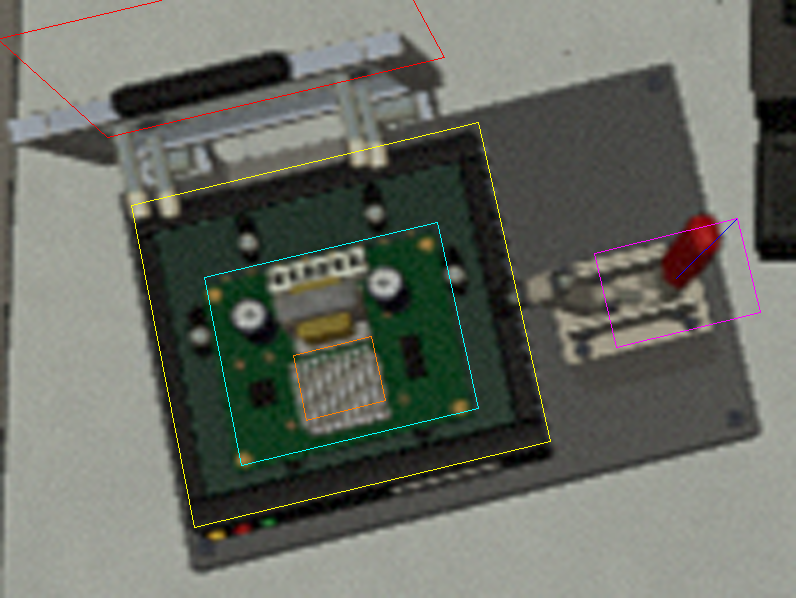

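The rim overlay fits; the lid looks near 1.36 rad and the handle near 1.35. The assumed block outline doesn't match, so I'll take a closer look at the clamp with the model points drawn.

```bash
cat > ov2.py <<'E'
from h import *
import pickle
S=pickle.load(open("s.pkl","rb")); p=np.load("pose.npy")
def w(p,P):
    c,s=np.cos(p[2]),np.sin(p[2]); P=np.atleast_2d(P); return np.c_[p[0]+c*P[:,0]-s*P[:,1],p[1]+s*P[:,0]+c*P[:,1],P[:,2]]
def hand(th,l,n): return (-.03,-.157-l*np.cos(th)+n*np.sin(th),.101+l*np.sin(th)+n*np.cos(th))
out=np.zeros((600,800,3),np.uint8)
for n,(c0,c1,r0,r1),k,off in(("top",(250,310,205,285),6.6,0),("scene",(270,335,190,290),5.9,410)):
    im=cv2.resize(S[n]["color"][r0:r1,c0:c1,::-1],None,fx=k,fy=k,interpolation=cv2.INTER_CUBIC)
    f=lambda P:((proj(S[n],w(p,P))-[c0,r0]+.5)*k-.5).astype(np.int32)
    for z,col in((.093,(255,0,255)),(.008,(0,255,0))): cv2.polylines(im,[f([(-.052,-.19,z),(-.008,-.19,z),(-.008,-.124,z),(-.052,-.124,z)])],True,col,1)
    cv2.polylines(im,[f([hand(1.35,0,0),hand(1.35,.085,0)])],False,(255,0,0),1)
    cv2.polylines(im,[f([(-.03,-.116,.165),(-.03,-.116,.1)])],False,(255,255,0),1)
    cv2.polylines(im,[f([hand(1.35,.023,.007),hand(1.35,.085,.007),hand(1.35,.085,-.007),hand(1.35,.023,-.007)])],True,(0,255,255),1)
    out[:im.shape[0],off:off+im.shape[1]]=im[:600,:800-off]
cv2.imwrite("pics/cl.png",out)
E
python3 ov2.py
```

```text
(no output)
```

View pics/cl.png

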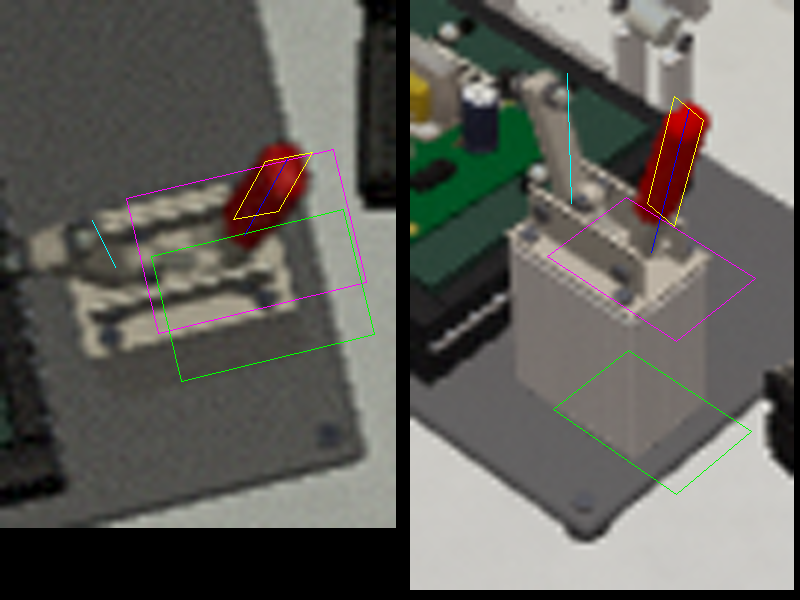

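```bash
cat > fit2.py <<'E'
from h import *
import pickle
from scipy.optimize import least_squares
S=pickle.load(open("s.pkl","rb"))
T=lambda u,v:("top",(np.array([u,v])+.5)/4.6-.5+[140,180]); C=lambda u,v:("scene",(np.array([u,v])+.5)/3.5-.5+[215,115])
T2=lambda u,v:("top",(np.array([u,v])+.5)/6.6-.5+[250,205]); C2=lambda u,v:("scene",(np.array([u-410,v])+.5)/5.9-.5+[270,190])
def w(p,P):
    c,s=np.cos(p[2]),np.sin(p[2]); P=np.atleast_2d(P); return np.c_[p[0]+c*P[:,0]-s*P[:,1],p[1]+s*P[:,0]+c*P[:,1],P[:,2]]
lid=lambda ph,r,y,h:(.086-r*np.cos(ph)+h*np.sin(ph),y,.082+r*np.sin(ph)+h*np.cos(ph))
hand=lambda th,l,n:(-.03,-.157-l*np.cos(th)+n*np.sin(th),.101+l*np.sin(th)+n*np.cos(th))
def items(p):
    x,y,a,yr,xo,ph,th,yb=p; m=.0018
    b=lambda sx,sy:(sx*(.095-m)+xo,(yr+m if sy<0 else yr+.275-m),.008)
    k=lambda sx,sy,z:(-.03+.022*sx,yb+.033*sy,z)
    return [("bFL",T(192,571),b(-1,1)),("bFR",T(758,434),b(-1,-1)),("bRR",T(669,65),b(1,-1)),("bFR",C(298,578),b(-1,-1)),("bRR",C(474,427),b(1,-1)),("bFL",C(24,384),b(-1,1)),
    ("rFL",C(40,343),(-.078,.083,.048)),("rRL",C(195,240),(.078,.083,.048)),("rRR",T(480,134),(.078,-.083,.048)),("rFR",T(549,440),(-.078,-.083,.048)),
    ("h1",T2(287,155),hand(th,.083,0)),("h0",T2(238,238),hand(th,.023,0)),("h1",C2(690,110),hand(th,.083,0)),("h0",C2(655,215),hand(th,.023,0)),
    ("lL",T(12,131),lid(ph,.164,.078,.007)),("lR",T(403,46),lid(ph,.164,-.078,.007)),("lL",C(160,25),lid(ph,.164,.078,.007)),("lR",C(335,115),lid(ph,.164,-.078,.007)),
    ("kFR",C2(632,322),k(-1,-1,.093)),("kFL",C2(512,235),k(-1,1,.093)),("kRR",C2(707,262),k(1,-1,.093)),("kFRb",C2(635,460),k(-1,-1,.008)),("kFLb",C2(517,382),k(-1,1,.008))]
def res(p): return np.ravel([proj(S[uv[0]],w(p,P))[0]-uv[1] for _,uv,P in items(p)])
if __name__=="__main__":
    f=least_squares(res,[.555,.17,.21,-.18,0,1.36,1.3,-.14],loss="soft_l1"); p=f.x; np.save("pose.npy",p[:3]); np.save("full.npy",p)
    print(np.round(p,4),np.degrees(p[2]))
    for i,r in zip(items(p),res(p).reshape(-1,2)): print(i[0],i[1][0],np.round(r,1))
    print(proj(S["scene"],[[.27,.618,.225]]),proj(S["top"],[[.27,.618,.225]]))
E
python3 fit2.py
```

```text
[ 0.5539  0.1692  0.2094 -0.1788  0.004   1.348   1.3483 -0.1374] 11.99717000069144
bFL top [ 0.7 -0.4]
bFR top [-0.1 -0.4]
bRR top [-0.   0.3]
bFR scene [-1. -0.]
bRR scene [1.4 0.1]
bFL scene [-1.5 -0.5]
rFL scene [-1.6 -0.9]
rRL scene [ 0.  -1.1]
rRR top [-0.5 -2. ]
rFR top [0.1 0.8]
h1 top [-0.   1.3]
h0 top [ 2.5 -2.8]
h1 scene [-0.9  0.5]
h0 scene [0.4 0.1]
lL top [0.3 0.5]
lR top [ 0.5 -1. ]
lL scene [-0.2 -1. ]
lR scene [-0.5 -0. ]
kFR scene [ 0.4 -1. ]
kFL scene [-0.9 -0.4]
kRR scene [ 1.1 -1.2]
kFRb scene [0.2 1.6]
kFLb scene [-0.4  0.7]
[[ 71.75302074 103.2857295 ]] [[-73.03946667 401.49755322]]
```

```bash
cat > m.py <<'E'
import sys
from h import *
p=np.load("pose.npy"); c,s=np.cos(p[2]),np.sin(p[2])
def go(xf,yf,z,yaw=-90+np.degrees(p[2]),o=None):
    o=o or ctrl.get_obs(); R=Ro.from_euler("xyz",o["orientation"],degrees=True).as_matrix(); t=np.array(o["tool_pos"])
    W=np.array([p[0]+c*xf-s*yf,p[1]+s*xf+c*yf,z]); d=R.T@(W-t)/.8
    tw=Ro.from_matrix(R.T@Ro.from_euler("xyz",[180,0,yaw],degrees=True).as_matrix()).as_rotvec(degrees=True)
    print("d",np.round(d,4),"mm",round(np.linalg.norm(W-t)*1e3,1),"turn",np.round(tw[2]/90,4),"tilt",np.round(tw[:2],2),"W",np.round(W,4))
def where(o=None):
    o=o or ctrl.get_obs(); t=np.array(o["tool_pos"])-[p[0],p[1],0]; return np.round([c*t[0]+s*t[1],-s*t[0]+c*t[1],t[2]],4),np.round(o["orientation"],2)
if __name__=="__main__":
    print(where(),np.round(ctrl.get_obs()["force"],1))
    a=[float(v) for v in sys.argv[1:]]
    for i in range(0,len(a),3): go(*a[i:i+3])
E
python3 m.py -.127 0 .22 -.127 0 .131
python3 - <<'E'
from h import *; import pickle
S=pickle.load(open("s.pkl","rb"))
for uv in((304,170),(304,236),(404,238),(304,160)): print(atz(S["top"],uv,0),atz(S["top"],uv,.1))
E
```

```text
(array([-0.1841,  0.4985,  0.2922]), array([-179.99,    0.  ,  -23.59])) [0.2 0.5 1.1]
d [0.4207 0.4652 0.0902] mm 506.9 turn 0.6045 tilt [-0.  0.] W [0.4296 0.1428 0.22  ]
d [0.4207 0.4652 0.2014] mm 527.0 turn 0.6045 tilt [-0.  0.] W [0.4296 0.1428 0.131 ]
[ 0.74416385 -0.02764296  0.        ] [ 0.70803572 -0.03017736  0.1       ]
[ 0.58928762 -0.02367787  0.        ] [ 0.56622313 -0.02654671  0.1       ]
[ 0.57737221 -0.246027    0.        ] [ 0.55531276 -0.23014095  0.1       ]
[ 0.76835035 -0.02826218  0.        ] [ 0.73018211 -0.03074434  0.1       ]
```

```bash
python3 - <<'E'
from h import *; import pickle
S=pickle.load(open("s.pkl","rb"))
P={n:cam(S[n])[0]@np.c_[cam(S[n])[1],cam(S[n])[2]] for n in S}
for a,b in(((375,246),(357,203)),((331,258),(305,236)),((354,224),(305,166)),((435,255),(357,203)),((375,246),(344,185))):
    X=cv2.triangulatePoints(P["scene"],P["top"],np.array(a,float),np.array(b,float)).ravel(); X=X[:3]/X[3]
    print(np.round(X,3),[np.round(proj(S[n],X)[0]-uv,1) for n,uv in(("scene",a),("top",b))])
E
```

```text
[ 0.62  -0.134  0.142] [array([ 0.5, -0.1]), array([-0.2,  0.4])]
[ 0.585 -0.028  0.033] [array([-1.6,  0.4]), array([ 0.6, -1.4])]
[ 0.695 -0.022  0.09 ] [array([12.6, -4.7]), array([-4.7, 11.8])]
[ 0.682 -0.172  0.093] [array([-27.4,   4.7]), array([ 14.8, -22.3])]
[ 0.662 -0.108  0.099] [array([ 5.7, -1.9]), array([-2.2,  5. ])]
```

send_rows(deltas=[[[0.04, 0.045, 0.005], 0.07], [[0.08, 0.09, 0.01], 0.14], [[0.12, 0.13, 0.02], 0.21], [[0.16, 0.175, 0.03], 0.28], [[0.2, 0.22, 0.04], 0.35]], gripper=1)

```text
clock: 2.22
tool_pos: [0.3368, 0.4212, 0.2652]
orientation: [-180.0, 0.0, -55.4]
force: [0.5, 0.8, -0.6]
opening: 0.0876
gripper_force: 0.0
```

```bash
python3 m.py -.127 0 .2 -.127 0 .131
```

```text
(array([-0.16  ,  0.2916,  0.2652]), array([-1.7997e+02,  1.0000e-02, -5.5380e+01])) [ 0.5  0.8 -0.6]
d [0.3523 0.1023 0.0814] mm 300.6 turn 0.2514 tilt [-0.02  0.02] W [0.4296 0.1428 0.2   ]
d [0.3524 0.1023 0.1677] mm 322.7 turn 0.2514 tilt [-0.02  0.02] W [0.4296 0.1428 0.131 ]
```

send_rows(deltas=[[[0.045, 0.013, 0.01], 0.07], [[0.09, 0.026, 0.02], 0.14], [[0.135, 0.039, 0.03], 0.2], [[0.18, 0.052, 0.04], 0.25], [[0.225, 0.065, 0.05], 0.25]])

```text
clock: 2.63
tool_pos: [0.397, 0.244, 0.2254]
orientation: [-180.0, 0.0, -77.9]
force: [1.2, 0.3, 0.5]
opening: 0.0876
gripper_force: 0.0
```

```bash
python3 m.py -.127 0 .2 -.127 0 .131
```

```text
(array([-0.1379,  0.1057,  0.2254]), array([-1.7995e+02,  4.0000e-02, -7.7860e+01])) [1.2 0.3 0.5]
d [ 0.1322 -0.0132  0.0317] mm 109.2 turn 0.0016 tilt [-0.05  0.04] W [0.4296 0.1428 0.2   ]
d [ 0.1322 -0.0132  0.118 ] mm 142.1 turn 0.0016 tilt [-0.05  0.04] W [0.4296 0.1428 0.131 ]
```

send_rows(deltas=[[[0.045, -0.004, 0.01], 0.0016], [[0.09, -0.008, 0.02], 0.0016], [[0.1322, -0.0132, 0.03], 0.0016], [[0.1322, -0.0132, 0.055], 0.0016], [[0.1322, -0.0132, 0.075], 0.0016]])

```text
clock: 3.05
tool_pos: [0.4304, 0.1429, 0.1651]
orientation: [-179.9, 0.0, -77.9]
force: [-0.5, 0.7, -0.5]
opening: 0.0874
gripper_force: 0.0
```

```bash
cat > look.py <<'E'
from m import *
import sys
print(where())
z={}
# crop composite
o=np.zeros((480,800,3),np.uint8)
a=ctrl.snapshot("top"); b=ctrl.snapshot("scene")
A=cv2.resize(a["color"][190:320,150:260,::-1],None,fx=3.6,fy=3.6,interpolation=cv2.INTER_CUBIC)
B=cv2.resize(b["color"][165:285,215:320,::-1],None,fx=3.8,fy=3.8,interpolation=cv2.INTER_CUBIC)
o[:A.shape[0],:A.shape[1]]=A; o[:B.shape[0],400:400+B.shape[1]]=B
cv2.imwrite(f"pics/{sys.argv[1]}.png",o)
E
python3 look.py board1; python3 m.py -.127 0 .131
```

```text
(array([-1.262e-01, -1.000e-04,  1.651e-01]), array([-1.7993e+02,  5.0000e-02, -7.7940e+01]))
(array([-0.1276,  0.0005,  0.1636]), array([ 1.798e+02, -9.000e-02, -7.785e+01])) [-0.3  0.4  0.7]
d [ 0.0005 -0.0009  0.0407] mm 32.6 turn 0.0017 tilt [ 0.2  -0.09] W [0.4296 0.1428 0.131 ]
```

View pics/board1.png

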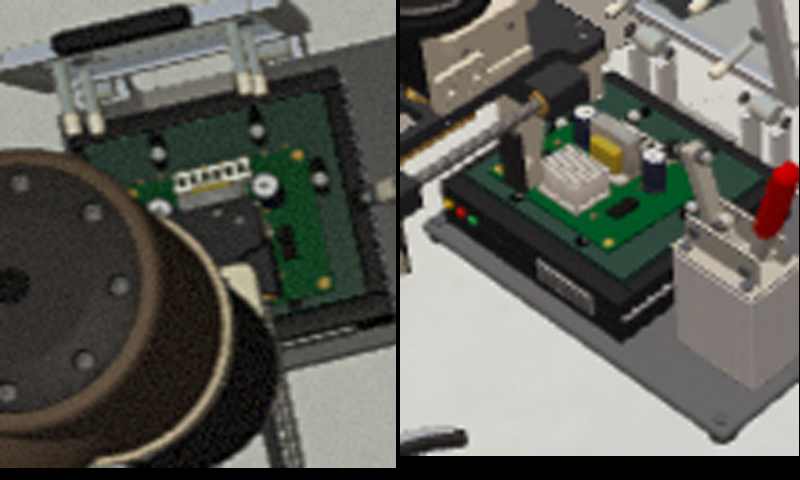

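The crop shows the heatsink at about (575,180), with the rear finger just in front of it: metal back around (530,150) and black pad down to (513,192). Checking this against the kinematics, with two descent options.

```bash
python3 - <<'E'
from m import *; import pickle
S=pickle.load(open("s.pkl","rb"))["scene"]
for P in((-.1276+.065,0,.0976),(-.1276+.044,0,.0976),(-.0485,-.018,.061),(-.0485,.018,.061),(-.0485,.018,.083),(-.0485,-.018,.083)):
    W=[p[0]+c*P[0]-s*P[1],p[1]+s*P[0]+c*P[1],P[2]]; q=proj(S,W)[0]; print(P,np.round([(q[0]-215)*3.8+400,(q[1]-165)*3.8]))
E
```

```text
(-0.06259999999999999, 0, 0.0976) [535. 166.]
(-0.0836, 0, 0.0976) [509. 183.]
(-0.0485, -0.018, 0.061) [576. 212.]
(-0.0485, 0.018, 0.061) [537. 186.]
(-0.0485, 0.018, 0.083) [534. 160.]
(-0.0485, -0.018, 0.083) [574. 186.]
```

send_rows(deltas=[[[0, 0, 0.01], 0], [[0, 0, 0.02], 0], [[0, 0, 0.03], 0], [[0, 0, 0.041], 0], [[0, 0, 0.041], 0]])

```text
clock: 3.57
tool_pos: [0.4291, 0.1445, 0.131]
orientation: [179.9, -0.1, -77.7]
force: [0.3, -0.2, -0.9]
opening: 0.0874
gripper_force: 0.0
```

send_rows(deltas=[[[0, -0.003, 0], 0], [[0, -0.006, 0], 0], [[0, -0.009, 0], 0], [[0, -0.0115, 0], 0], [[0, -0.0125, 0], 0]])

```text
clock: 3.98
tool_pos: [0.4402, 0.1471, 0.1328]
orientation: [-180.0, 0.0, -77.7]
force: [-0.6, 0.1, -0.9]
opening: 0.0876
gripper_force: 0.0
```

send_rows(deltas=[[[0, -0.001, 0], 0], [[0, -0.002, 0], 0], [[0, -0.003, 0], 0], [[0, -0.004, 0], 0], [[0, -0.005, 0], 0]])

```text
clock: 4.4
tool_pos: [0.4436, 0.1477, 0.1326]
orientation: [-180.0, 0.0, -77.7]
force: [-0.7, 0.6, 1.4]
opening: 0.0875
gripper_force: 0.0
```

send_rows(deltas=[[[0, -0.001, 0], 0], [[0, -0.002, 0], 0], [[0, -0.003, 0], 0], [[0, -0.004, 0], 0], [[0, -0.005, 0], 0]])

```text
clock: 4.82
tool_pos: [0.4472, 0.1483, 0.1324]
orientation: [180.0, -0.0, -77.7]
force: [-1.1, -0.0, 2.0]
opening: 0.0875
gripper_force: 1.0
```

send_rows(deltas=[[[0, -0.001, 0], 0], [[0, -0.002, 0], 0], [[0, -0.003, 0], 0], [[0, -0.004, 0], 0], [[0, -0.005, 0], 0]])

```text
clock: 5.23
tool_pos: [0.4514, 0.1493, 0.1324]
orientation: [180.0, -0.0, -77.7]
force: [-0.1, -0.2, -0.2]
opening: 0.0879
gripper_force: 0.5
```

send_rows(deltas=[[[0, -0.001, 0], 0], [[0, -0.002, 0], 0], [[0, -0.003, 0], 0], [[0, -0.003, 0], 0], [[0, -0.003, 0], 0]])

```text
clock: 5.65
tool_pos: [0.4541, 0.1501, 0.1327]
orientation: [-180.0, 0.0, -77.7]
force: [0.7, -0.1, 0.5]
opening: 0.0878
gripper_force: 0.0
```

send_rows(deltas=[[[0, -0.001, 0], 0], [[0, -0.002, 0], 0], [[0, -0.002, 0], 0], [[0, -0.002, 0], 0], [[0, -0.002, 0], 0]])

```text
clock: 6.07
tool_pos: [0.4553, 0.1502, 0.1325]
orientation: [180.0, -0.0, -77.7]
force: [-0.4, -0.4, 1.7]
opening: 0.0873
gripper_force: 0.6
```

```bash
cat > trk.py <<'E'
from m import *; import pickle
S=pickle.load(open("s.pkl","rb")); print(where())
def W(P): return [p[0]+c*P[0]-s*P[1],p[1]+s*P[0]+c*P[1],P[2]]
# patches: (view, fixture pt, half px)
for n in("top","scene"):
    a=S[n]; b=ctrl.snapshot(n); save(b,"t_"+n)
    for nm,P in(("conn",(.025,0,.062)),("trafo",(.005,0,.085)),("capL",(.003,-.033,.07)),("capR",(.003,.033,.07)),("sink",(-.03,0,.075)),("rearpinref",(.07,0,.05))):
        q=proj(a,W(P))[0]; J=(proj(a,W(np.add(P,(.01,0,0))))[0]-q)/10; Jz=(proj(a,W(np.add(P,(0,0,.01))))[0]-q)/10
        x,y=np.round(q).astype(int); h=6
        t=cv2.resize(a["color"][y-h:y+h,x-h:x+h],None,fx=5,fy=5,interpolation=cv2.INTER_CUBIC); m=12
        r=cv2.resize(b["color"][y-h-m:y+h+m,x-h-m:x+h+m],None,fx=5,fy=5,interpolation=cv2.INTER_CUBIC)
        R=cv2.matchTemplate(r,t,cv2.TM_CCOEFF_NORMED); _,v,_,l=cv2.minMaxLoc(R)
        d=np.array(l)/5-m; print(n,nm,round(v,2),"px",d,"Jx/mm",np.round(J,2),"Jz",np.round(Jz,2),"x,z mm",np.round(np.linalg.lstsq(np.c_[J,Jz],d,rcond=None)[0],1))
E
python3 trk.py
```

```text
(array([-0.1004,  0.0018,  0.1325]), array([179.99,  -0.  , -77.74]))
top conn 0.82 px [-1.  -4.2] Jx/mm [-0.09 -0.45] Jz [-0.1  -0.11] x,z mm [9.  1.6]
top trafo 0.54 px [-0.8 -4.2] Jx/mm [-0.1  -0.46] Jz [-0.1 -0.1] x,z mm [ 9.4 -0.9]
top capL 0.91 px [-0.4 -4. ] Jx/mm [-0.1  -0.45] Jz [-0.08 -0.1 ] x,z mm [10.5 -7.4]
top capR 0.56 px [  6.6 -12. ] Jx/mm [-0.09 -0.46] Jz [-0.11 -0.1 ] x,z mm [ 47.1 -98.5]
top sink 0.45 px [ 1.8 -6.2] Jx/mm [-0.1  -0.46] Jz [-0.1  -0.09] x,z mm [ 20.9 -39.7]
top rearpinref 0.99 px [0. 0.] Jx/mm [-0.09 -0.44] Jz [-0.1  -0.12] x,z mm [0. 0.]
scene conn 0.67 px [ 1.2 -3. ] Jx/mm [ 0.29 -0.2 ] Jz [-0.02 -0.31] x,z mm [4.6 6.7]
scene trafo 0.5 px [-6.  8.] Jx/mm [ 0.3 -0.2] Jz [-0.02 -0.32] x,z mm [-21.1 -11.9]
scene capL 0.73 px [ 1.8 -1.2] Jx/mm [ 0.29 -0.21] Jz [-0.02 -0.31] x,z mm [ 6.1 -0.2]
scene capR 0.57 px [-8.8  6.8] Jx/mm [ 0.3 -0.2] Jz [-0.03 -0.31] x,z mm [-30.  -3.]
scene sink 0.72 px [ 3.8 -0.6] Jx/mm [ 0.3  -0.21] Jz [-0.03 -0.32] x,z mm [11.9 -5.8]
scene rearpinref 0.99 px [0.2 0. ] Jx/mm [ 0.28 -0.19] Jz [-0.01 -0.31] x,z mm [ 0.7 -0.4]
```

send_rows(deltas=[[[0, -0.0005, 0], 0], [[0, -0.001, 0], 0], [[0, -0.0015, 0], 0], [[0, -0.002, 0], 0], [[0, -0.002, 0], 0]])

```text
clock: 6.58
tool_pos: [0.4568, 0.1505, 0.1325]
orientation: [180.0, -0.0, -77.7]
force: [-2.0, -0.9, 2.3]
opening: 0.0876
gripper_force: 1.4
```

send_rows(deltas=[[[0, -0.0005, 0], 0], [[0, -0.001, 0], 0], [[0, -0.0015, 0], 0], [[0, -0.002, 0], 0], [[0, -0.002, 0], 0]])

```text
clock: 7.0
tool_pos: [0.4573, 0.1504, 0.1324]
orientation: [179.9, -0.0, -77.7]
force: [-7.9, 0.1, 6.0]
opening: 0.0877
gripper_force: 4.4
```

```bash
python3 trk.py | grep -v -E "trafo|capR|rearpin"
```

```text
(array([-0.0983,  0.0017,  0.1324]), array([ 1.7987e+02, -3.0000e-02, -7.7750e+01]))
top conn 0.83 px [-1. -5.] Jx/mm [-0.09 -0.45] Jz [-0.1  -0.11] x,z mm [11.3 -0.6]
top capL 0.9 px [-0.6 -4.8] Jx/mm [-0.1  -0.45] Jz [-0.08 -0.1 ] x,z mm [12.2 -6.9]
top sink 0.45 px [ 2.  -7.2] Jx/mm [-0.1  -0.46] Jz [-0.1  -0.09] x,z mm [ 24.1 -44.9]
scene conn 0.66 px [ 1.4 -3.2] Jx/mm [ 0.29 -0.2 ] Jz [-0.02 -0.31] x,z mm [5.3 6.9]
scene capL 0.72 px [-4.8  4.8] Jx/mm [ 0.29 -0.21] Jz [-0.02 -0.31] x,z mm [-16.6  -4.5]
scene sink 0.72 px [ 4.2 -0.8] Jx/mm [ 0.3  -0.21] Jz [-0.03 -0.32] x,z mm [13.2 -6. ]
```

send_rows(deltas=[[[0, 0.002, 0], 0], [[0, 0.006, 0], 0], [[0, 0.012, 0], 0], [[0, 0.02, 0], 0], [[0, 0.02, 0], 0]])

```text
clock: 7.52
tool_pos: [0.4417, 0.147, 0.1325]
orientation: [180.0, 0.0, -77.7]
force: [-0.8, -0.4, -0.3]
opening: 0.0874
gripper_force: 0.0
```

send_rows(deltas=[[[0, 0.02, -0.03], 0], [[0, 0.05, -0.08], 0], [[0, 0.09, -0.13], 0], [[0, 0.13, -0.17], 0], [[0, 0.13, -0.17], 0]])

```text
clock: 7.93
tool_pos: [0.3399, 0.1248, 0.272]
orientation: [-179.8, 0.2, -77.7]
force: [0.7, 0.7, 0.7]
opening: 0.0879
gripper_force: 0.0
```

```bash
python3 - <<'E'
from h import *
a=ctrl.snapshot("top")["color"]; b=ctrl.snapshot("scene")["color"]
o=np.zeros((560,800,3),np.uint8)
A=cv2.resize(a[205:290,160:250,::-1],None,fx=4.4,fy=4.4,interpolation=cv2.INTER_CUBIC)
B=cv2.resize(b[175:250,220:300,::-1],None,fx=5,fy=5,interpolation=cv2.INTER_CUBIC)
o[:A.shape[0],:A.shape[1]]=A; o[:B.shape[0],400:800]=B
cv2.imwrite("pics/board2.png",o[:380])
E
```

```text
(no output)
```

View pics/board2.png

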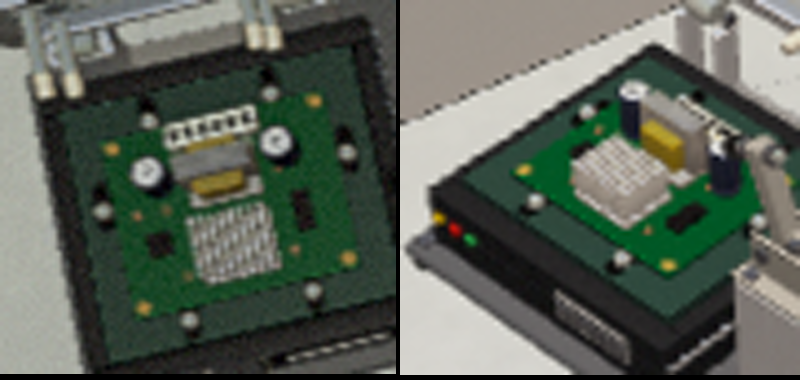

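```bash
python3 m.py -.0825 0 .2 -.0825 0 .15
```

```text
(array([-0.2177,  0.0017,  0.2716]), array([-179.65,    0.26,  -77.64])) [-0.3  0.5  0.2]
d [ 0.0036 -0.1684  0.0905] mm 153.0 turn 0.004 tilt [-0.35  0.26] W [0.4732 0.1521 0.2   ]
d [ 0.0039 -0.1681  0.153 ] mm 181.8 turn 0.004 tilt [-0.35  0.26] W [0.4732 0.1521 0.15  ]
```

send_rows(deltas=[[[0.001, -0.04, 0.02], 0.004], [[0.002, -0.08, 0.05], 0.004], [[0.002, -0.12, 0.08], 0.004], [[0.002, -0.155, 0.11], 0.004], [[0.002, -0.168, 0.135], 0.004]])

```text
clock: 8.45
tool_pos: [0.476, 0.1529, 0.1576]
orientation: [180.0, -0.1, -78.1]
force: [0.7, 0.1, 0.6]
opening: 0.0878
gripper_force: 0.0
```

send_rows(deltas=[[[0, 0, 0.01], 0], [[0, 0, 0.015], 0], [[0, 0, 0.018], 0], [[0, 0, 0.018], 0], [[0, 0, 0.018], 0]])

```text
clock: 8.87
tool_pos: [0.4727, 0.1526, 0.1472]
orientation: [-179.9, 0.0, -78.1]
force: [1.0, 1.4, -0.6]
opening: 0.0876
gripper_force: 0.0
```

```bash
python3 m.py
```

```text
(array([-0.0828,  0.0006,  0.1472]), array([-1.7991e+02,  4.0000e-02, -7.8060e+01])) [ 1.   1.4 -0.6]
```

send_rows(deltas=[[[0, 0, 0.001], 0], [[0, 0, 0.002], 0], [[0, 0, 0.003], 0], [[0, 0, 0.004], 0], [[0, 0, 0.004], 0]])

```text
clock: 9.28
tool_pos: [0.4728, 0.1524, 0.1431]
orientation: [-180.0, 0.0, -78.1]
force: [0.1, -0.7, -1.3]
opening: 0.0875
gripper_force: 0.0
```

send_rows(deltas=[[[0, 0, 0.0005], 0], [[0, 0, 0.001], 0], [[0, 0, 0.0015], 0], [[0, 0, 0.002], 0], [[0, 0, 0.002], 0]])

```text
clock: 9.7
tool_pos: [0.4729, 0.1524, 0.1418]
orientation: [-180.0, 0.0, -78.1]
force: [-3.7, -0.7, 7.4]
opening: 0.0877
gripper_force: 3.6
```

send_rows(deltas=[[[0, 0, -0.03], 0], [[0, 0, -0.075], 0], [[0, 0, -0.12], 0], [[0, 0, -0.17], 0], [[0, 0, -0.22], 0]])

```text
clock: 10.12
tool_pos: [0.4724, 0.152, 0.3191]
orientation: [180.0, -0.0, -78.1]
force: [1.2, 1.1, -0.5]
opening: 0.0877
gripper_force: 0.0
```

send_rows(deltas=[[[0, 0, -0.04], 0], [[0, 0, -0.05], 0], [[0, 0, -0.05], 0], [[0, 0, -0.05], 0], [[0, 0, -0.05], 0]])

```text
clock: 10.53
tool_pos: [0.4723, 0.1521, 0.3558]
orientation: [179.9, -0.0, -78.1]
force: [0.2, 0.5, -0.9]
opening: 0.0874
gripper_force: 0.0
```

```bash
python3 m.py .033 0 .352 .033 0 .302; python3 - <<'E'
import numpy as np
P=lambda f,r=.158:np.array([.086-r*np.cos(f)+.012*np.sin(f)-.044,.082+r*np.sin(f)+.012*np.cos(f)+.066])
for f in np.r_[1.36:.0:-.04]: print(round(f,2),np.round(P(f),4))
E
```

```text
(array([-8.330e-02,  2.000e-04,  3.558e-01]), array([ 1.7987e+02, -3.0000e-02, -7.8110e+01])) [ 0.2  0.5 -0.9]
d [-0.     -0.1454  0.0045] mm 116.4 turn -0.0012 tilt [ 0.13 -0.03] W [0.5861 0.1761 0.352 ]
d [-1.000e-04 -1.456e-01  6.700e-02] mm 128.2 turn -0.0012 tilt [ 0.13 -0.03] W [0.5861 0.1761 0.302 ]
1.36 [0.0207 0.305 ]
1.32 [0.0144 0.304 ]
1.28 [0.0082 0.3028]
1.24 [0.002  0.3013]
1.2 [-0.0041  0.2996]
1.16 [-0.0101  0.2976]
1.12 [-0.016   0.2954]
1.08 [-0.0219  0.293 ]
1.04 [-0.0276  0.2903]
1.0 [-0.0333  0.2874]
0.96 [-0.0388  0.2843]
0.92 [-0.0442  0.281 ]
0.88 [-0.0494  0.2774]
0.84 [-0.0545  0.2737]
0.8 [-0.0595  0.2697]
0.76 [-0.0643  0.2655]
0.72 [-0.0689  0.2612]
0.68 [-0.0733  0.2567]
0.64 [-0.0776  0.252 ]
0.6 [-0.0816  0.2471]
0.56 [-0.0855  0.2421]
0.52 [-0.0892  0.2369]
0.48 [-0.0926  0.2316]
0.44 [-0.0958  0.2262]
0.4 [-0.0989  0.2206]
0.36 [-0.1016  0.2149]
0.32 [-0.1042  0.2091]
0.28 [-0.1065  0.2032]
0.24 [-0.1086  0.1972]
0.2 [-0.1105  0.1912]
0.16 [-0.1121  0.185 ]
0.12 [-0.1134  0.1788]
0.08 [-0.1145  0.1726]
0.04 [-0.1154  0.1663]
```

send_rows(deltas=[[[0, -0.04, 0], 0], [[0, -0.08, 0], 0], [[0, -0.12, 0], 0], [[0, -0.145, 0], 0], [[0, -0.148, 0], 0]])

```text
clock: 10.95
tool_pos: [0.591, 0.1772, 0.3534]
orientation: [179.7, -0.1, -78.1]
force: [0.1, -0.7, 0.7]
opening: 0.088
gripper_force: 0.0
```

send_rows(deltas=[[[0, 0, 0.015], 0], [[0, 0, 0.035], 0], [[0, 0, 0.055], 0], [[0, 0, 0.066], 0], [[0, 0, 0.066], 0]])

```text
clock: 11.37
tool_pos: [0.5872, 0.1762, 0.3011]
orientation: [179.7, -0.1, -78.1]
force: [0.0, -0.2, -0.2]
opening: 0.0877
gripper_force: 0.0
```

```bash
python3 m.py .0207 0 .303 ; python3 - <<'E'
from h import *
a=ctrl.snapshot("scene")["color"]
cv2.imwrite("pics/lid1.png",cv2.resize(a[60:260,200:380,::-1],None,fx=2.8,fy=2.8,interpolation=cv2.INTER_CUBIC))
E
```

```text
(array([ 3.410e-02, -1.000e-04,  3.011e-01]), array([ 1.7968e+02, -9.0000e-02, -7.8110e+01])) [ 0.  -0.2 -0.2]
d [-0.0001  0.0167 -0.0022] mm 13.5 turn -0.0012 tilt [ 0.32 -0.09] W [0.5741 0.1735 0.303 ]
```

View pics/lid1.png

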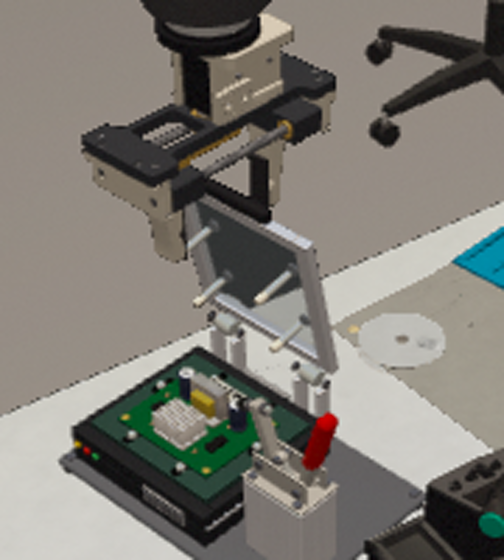

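send_rows(deltas=[[[0, 0.003, 0], 0], [[0, 0.006, 0], 0], [[0, 0.009, 0], 0], [[0, 0.012, 0], 0], [[0, 0.015, 0], 0]])

```text
clock: 11.83
tool_pos: [0.5767, 0.1743, 0.3052]
orientation: [-179.9, 0.0, -78.1]
force: [1.0, -0.7, 0.4]
opening: 0.0876
gripper_force: 0.0
```

send_rows(deltas=[[[0, 0.003, 0], 0], [[0, 0.006, 0], 0], [[0, 0.009, 0], 0], [[0, 0.013, 0], 0], [[0, 0.017, 0], 0]])

```text
clock: 12.25
tool_pos: [0.5637, 0.1716, 0.3046]
orientation: [-180.0, 0.0, -78.1]
force: [3.4, 0.4, -2.3]
opening: 0.0877
gripper_force: 1.6
```

```bash
python3 m.py .002 0 .3013 -.0101 0 .2976 -.0219 0 .293 -.0333 0 .2874
```

```text
(array([1.010e-02, 3.000e-04, 3.046e-01]), array([-1.7996e+02,  1.0000e-02, -7.8100e+01])) [ 3.4  0.4 -2.3]
d [0.0003 0.0102 0.0041] mm 8.8 turn -0.0011 tilt [-0.04  0.01] W [0.5558 0.1697 0.3013]
d [0.0004 0.0253 0.0087] mm 21.4 turn -0.0011 tilt [-0.04  0.01] W [0.544  0.1671 0.2976]
d [0.0004 0.0401 0.0144] mm 34.1 turn -0.0011 tilt [-0.04  0.01] W [0.5324 0.1647 0.293 ]
d [0.0004 0.0543 0.0214] mm 46.7 turn -0.0011 tilt [-0.04  0.01] W [0.5213 0.1623 0.2874]
```

send_rows(deltas=[[[0, 0.005, 0.001], 0], [[0, 0.01, 0.003], 0], [[0, 0.015, 0.005], 0], [[0, 0.02, 0.007], 0], [[0, 0.0253, 0.009], 0]])

```text
clock: 12.67
tool_pos: [0.5436, 0.1673, 0.2978]
orientation: [-179.9, 0.0, -78.1]
force: [1.5, 1.8, 3.8]
opening: 0.0878
gripper_force: 1.6
```

send_rows(deltas=[[[0, 0.006, 0.002], 0], [[0, 0.012, 0.0045], 0], [[0, 0.0175, 0.007], 0], [[0, 0.023, 0.01], 0], [[0, 0.0285, 0.0127], 0]])

```text
clock: 13.08
tool_pos: [0.5209, 0.1625, 0.2869]
orientation: [180.0, -0.0, -78.1]
force: [1.3, 0.6, 3.2]
opening: 0.0875
gripper_force: 1.5
```

```bash
python3 m.py -.0442 0 .281 -.0545 0 .2737 -.0643 0 .2655 -.0733 0 .2567
```

```text
(array([-3.360e-02,  2.000e-04,  2.869e-01]), array([179.98,  -0.  , -78.1 ])) [1.3 0.6 3.2]
d [0.0003 0.0132 0.0074] mm 12.1 turn -0.001 tilt [ 0.02 -0.  ] W [0.5106 0.1601 0.281 ]
d [0.0003 0.0261 0.0165] mm 24.7 turn -0.001 tilt [ 0.02 -0.  ] W [0.5005 0.1579 0.2737]
d [0.0003 0.0383 0.0268] mm 37.4 turn -0.001 tilt [ 0.02 -0.  ] W [0.491  0.1559 0.2655]
d [0.0003 0.0496 0.0378] mm 49.9 turn -0.001 tilt [ 0.02 -0.  ] W [0.4822 0.154  0.2567]
```

Forces are small, so I'll continue down the arc.

send_rows(deltas=[[[0, 0.0053, 0.003], 0], [[0, 0.0106, 0.006], 0], [[0, 0.0158, 0.0092], 0], [[0, 0.021, 0.0128], 0], [[0, 0.0261, 0.0165], 0]])

```text
clock: 13.5
tool_pos: [0.5006, 0.1582, 0.2736]
orientation: [180.0, -0.0, -78.1]
force: [1.4, -0.1, 3.0]
opening: 0.0878
gripper_force: 1.3
```

send_rows(deltas=[[[0, 0.005, 0.004], 0], [[0, 0.0098, 0.008], 0], [[0, 0.0145, 0.0124], 0], [[0, 0.019, 0.0168], 0], [[0, 0.0235, 0.0213], 0]])

```text
clock: 13.92
tool_pos: [0.4822, 0.1543, 0.2565]
orientation: [180.0, -0.0, -78.1]
force: [0.0, 0.6, 3.5]
opening: 0.0875
gripper_force: 1.2
```

```bash
python3 m.py -.0816 0 .2471 -.0892 0 .2369 -.0958 0 .2262 -.1016 0 .2149
```

```text
(array([-7.320e-02,  2.000e-04,  2.565e-01]), array([ 1.7997e+02, -1.0000e-02, -7.8100e+01])) [0.  0.6 3.5]
d [0.0003 0.0105 0.0118] mm 12.6 turn -0.0011 tilt [ 0.03 -0.01] W [0.474  0.1523 0.2471]
d [0.0003 0.0199 0.0245] mm 25.3 turn -0.0011 tilt [ 0.03 -0.01] W [0.4666 0.1507 0.2369]
d [0.0003 0.0282 0.0379] mm 37.8 turn -0.0011 tilt [ 0.03 -0.01] W [0.4601 0.1493 0.2262]
d [0.0004 0.0354 0.052 ] mm 50.4 turn -0.0011 tilt [ 0.03 -0.01] W [0.4545 0.1481 0.2149]
```

send_rows(deltas=[[[0, 0.0042, 0.0047], 0], [[0, 0.0084, 0.0094], 0], [[0, 0.0124, 0.0143], 0], [[0, 0.0162, 0.0194], 0], [[0, 0.0199, 0.0245], 0]])

```text
clock: 14.33
tool_pos: [0.4667, 0.151, 0.2369]
orientation: [180.0, -0.0, -78.1]
force: [-0.1, -0.6, 3.2]
opening: 0.0876
gripper_force: 1.1
```

send_rows(deltas=[[[0, 0.0034, 0.0053], 0], [[0, 0.0066, 0.0107], 0], [[0, 0.0097, 0.0162], 0], [[0, 0.0127, 0.0218], 0], [[0, 0.0155, 0.0275], 0]])

```text
clock: 14.75
tool_pos: [0.4547, 0.1485, 0.2148]
orientation: [180.0, -0.0, -78.1]
force: [-1.0, -1.0, 2.0]
opening: 0.0877
gripper_force: 1.0
```

```bash
python3 m.py -.1065 0 .2032 -.1105 0 .1912 -.1121 0 .185 -.1134 0 .1788
```

```text
(array([-0.1013,  0.0004,  0.2148]), array([179.99,  -0.  , -78.1 ])) [-1. -1.  2.]
d [0.0005 0.0064 0.0145] mm 12.7 turn -0.001 tilt [ 0.01 -0.  ] W [0.4497 0.1471 0.2032]
d [0.0005 0.0114 0.0295] mm 25.3 turn -0.001 tilt [ 0.01 -0.  ] W [0.4458 0.1463 0.1912]
d [0.0005 0.0134 0.0373] mm 31.7 turn -0.001 tilt [ 0.01 -0.  ] W [0.4442 0.1459 0.185 ]
d [0.0005 0.0151 0.045 ] mm 38.0 turn -0.001 tilt [ 0.01 -0.  ] W [0.4429 0.1457 0.1788]
```

send_rows(deltas=[[[0, 0.0026, 0.0058], 0], [[0, 0.005, 0.0116], 0], [[0, 0.0073, 0.0175], 0], [[0, 0.0094, 0.0235], 0], [[0, 0.0114, 0.0295], 0]])

```text
clock: 15.17
tool_pos: [0.4459, 0.1467, 0.1912]
orientation: [180.0, -0.0, -78.1]
force: [-0.2, -0.6, 1.3]
opening: 0.0877
gripper_force: 0.9
```

send_rows(deltas=[[[0, 0.0009, 0.0031], 0], [[0, 0.0017, 0.0062], 0], [[0, 0.0025, 0.0093], 0], [[0, 0.0031, 0.0124], 0], [[0, 0.0037, 0.0155], 0]])

```text
clock: 15.58
tool_pos: [0.443, 0.146, 0.1791]
orientation: [180.0, -0.0, -78.1]
force: [-0.3, -0.3, 1.2]
opening: 0.0879
gripper_force: 0.9
```

send_rows(deltas=[[[0, 0.0003, 0.001], 0], [[0, 0.0006, 0.002], 0], [[0, 0.0009, 0.003], 0], [[0, 0.0012, 0.004], 0], [[0, 0.0012, 0.005], 0]])

```text
clock: 16.0
tool_pos: [0.4423, 0.1459, 0.1754]
orientation: [-180.0, 0.0, -78.1]
force: [0.4, -0.9, 1.1]
opening: 0.0876
gripper_force: 0.8
```

```bash
python3 m.py -.1145 0 .1726
```

```text
(array([-0.114 ,  0.0004,  0.1754]), array([-179.99,    0.  ,  -78.1 ])) [ 0.4 -0.9  1.1]
d [0.0005 0.0006 0.0035] mm 2.9 turn -0.0011 tilt [-0.01  0.  ] W [0.4419 0.1454 0.1726]
```

send_rows(deltas=[[[0, 0.0002, 0.001], 0], [[0, 0.0004, 0.002], 0], [[0, 0.0006, 0.003], 0], [[0, 0.0006, 0.004], 0], [[0, 0.0006, 0.005], 0]])

```text
clock: 16.42
tool_pos: [0.4417, 0.1458, 0.1712]
orientation: [180.0, -0.0, -78.1]
force: [-1.3, -0.9, 1.5]
opening: 0.0876
gripper_force: 0.8
```

send_rows(deltas=[[[0, 0.0002, 0.0006], 0], [[0, 0.0002, 0.0012], 0], [[0, 0.0002, 0.0018], 0], [[0, 0.0002, 0.0024], 0], [[0, 0.0002, 0.003], 0]])

```text
clock: 16.83
tool_pos: [0.4415, 0.1458, 0.1689]
orientation: [180.0, 0.0, -78.1]
force: [-0.8, -1.0, 2.6]
opening: 0.0875
gripper_force: 0.8
```

send_rows(deltas=[[[0, 0, 0.0005], 0], [[0, 0, 0.001], 0], [[0, 0, 0.0015], 0], [[0, 0, 0.0015], 0], [[0, 0, 0.0015], 0]])

```text
clock: 17.25
tool_pos: [0.4416, 0.1458, 0.1677]
orientation: [-180.0, 0.0, -78.1]
force: [-0.8, -0.2, 0.7]
opening: 0.0877
gripper_force: 0.3
```

send_rows(deltas=[[[0, 0, 0.0004], 0], [[0, 0, 0.0008], 0], [[0, 0, 0.0012], 0], [[0, 0, 0.0012], 0], [[0, 0, 0.0012], 0]])

```text
clock: 17.67
tool_pos: [0.4416, 0.1458, 0.167]
orientation: [-180.0, 0.0, -78.1]
force: [-3.1, -0.5, 4.7]
opening: 0.0877
gripper_force: 2.4
```

send_rows(deltas=[[[0, 0, -0.02], 0], [[0, 0, -0.05], 0], [[0, 0, -0.09], 0], [[0, 0, -0.13], 0], [[0, 0, -0.16], 0]])

```text
clock: 18.08
tool_pos: [0.442, 0.146, 0.2973]
orientation: [-179.9, 0.0, -78.1]
force: [0.9, 0.8, -0.5]
opening: 0.0879
gripper_force: 0.0
```

```bash
python3 m.py -.0845 -.138 .29 -.0845 -.138 .237; python3 - <<'E'
import numpy as np
l,n=.07,.011
P=lambda t:np.array([-.157-l*np.cos(t)+n*np.sin(t)+.0095,.101+l*np.sin(t)+n*np.cos(t)+.066])
for t in np.r_[1.4:-.05:-.1]: print(round(t,2),np.round(P(t),4))
E
python3 trk.py | head -1
```

```text
(array([-0.1142,  0.0005,  0.2973]), array([-1.7988e+02,  3.0000e-02, -7.8080e+01])) [ 0.9  0.8 -0.5]
d [ 0.173  -0.0374  0.0091] mm 141.8 turn -0.0009 tilt [-0.12  0.03] W [0.4999 0.0167 0.29  ]
d [ 0.1731 -0.0373  0.0753] mm 153.9 turn -0.0009 tilt [-0.12  0.03] W [0.4999 0.0167 0.237 ]
1.4 [-0.1486  0.2379]
1.3 [-0.1556  0.2374]
1.2 [-0.1626  0.2362]
1.1 [-0.1694  0.2344]
1.0 [-0.1761  0.2318]
0.9 [-0.1824  0.2287]
0.8 [-0.1884  0.2249]
0.7 [-0.194   0.2205]
0.6 [-0.1991  0.2156]
0.5 [-0.2037  0.2102]
0.4 [-0.2077  0.2044]
0.3 [-0.2111  0.1982]
0.2 [-0.2139  0.1917]
0.1 [-0.2161  0.1849]
-0.0 [-0.2175  0.178 ]
(array([-0.1142,  0.0005,  0.2973]), array([-1.7988e+02,  3.0000e-02, -7.8080e+01]))
```

send_rows(deltas=[[[0.04, -0.01, 0], -0.001], [[0.085, -0.02, 0], -0.001], [[0.13, -0.03, 0], -0.001], [[0.165, -0.037, 0], -0.001], [[0.172, -0.0374, 0], -0.001]])

```text
clock: 18.6
tool_pos: [0.5002, 0.0144, 0.2938]
orientation: [179.9, -0.0, -78.1]
force: [-0.0, -0.0, 0.8]
opening: 0.0878
gripper_force: 0.0
```

send_rows(deltas=[[[0, 0, 0.015], 0], [[0, 0, 0.035], 0], [[0, 0, 0.055], 0], [[0, 0, 0.068], 0], [[0, 0, 0.072], 0]])

```text
clock: 19.02
tool_pos: [0.4983, 0.0172, 0.235]
orientation: [179.8, -0.0, -78.0]
force: [0.2, -0.3, 0.7]
opening: 0.0875
gripper_force: 0.0
```

```bash
python3 m.py -.0845 -.1556 .2374; python3 - <<'E'
from h import *
a=ctrl.snapshot("top")["color"]; b=ctrl.snapshot("scene")["color"]
o=np.zeros((560,800,3),np.uint8)
A=cv2.resize(a[200:300,160:320,::-1],None,fx=2.4,fy=2.4,interpolation=cv2.INTER_CUBIC)
B=cv2.resize(b[150:280,215:335,::-1],None,fx=3.4,fy=3.4,interpolation=cv2.INTER_CUBIC)
o[:A.shape[0],:A.shape[1]]=A; o[:B.shape[0],390:390+B.shape[1]]=B
cv2.imwrite("pics/clamp1.png",o[:445])
E
```

```text
(array([-0.086 , -0.1372,  0.235 ]), array([ 1.7981e+02, -1.0000e-02, -7.8030e+01])) [ 0.2 -0.3  0.7]
d [ 0.023  -0.0019 -0.0031] mm 18.6 turn -0.0002 tilt [ 0.19 -0.01] W [ 5.035e-01 -5.000e-04  2.374e-01]
```

View pics/clamp1.png

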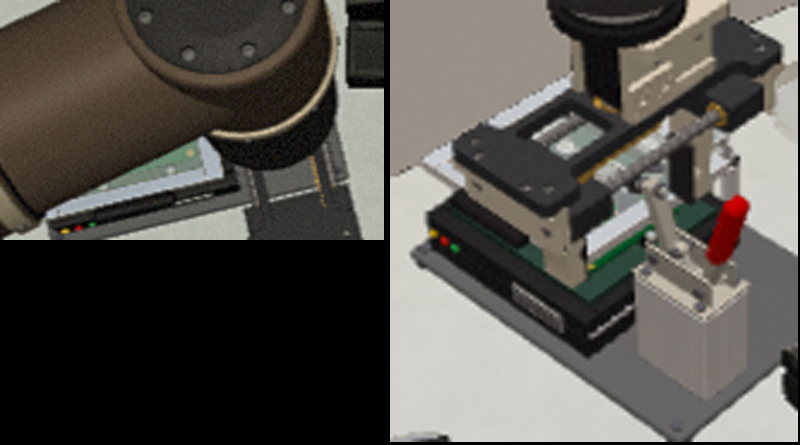

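```bash
python3 - <<'E'
from m import *; import pickle
S=pickle.load(open("s.pkl","rb"))["scene"]
for nm,P in(("tip pad",(-.086+.044,-.1372,.169)),("tip back",(-.086+.065,-.1372,.169)),("frontpad",(-.086-.044,-.1372,.169)),("handle end",(-.03,-.157-.083*.22,.101+.083*.975)),("arm top",(-.03,-.116,.165)),("tip40up",(-.086+.0545,-.1372,.209))):
    W=[p[0]+c*P[0]-s*P[1],p[1]+s*P[0]+c*P[1],P[2]]; q=proj(S,W)[0]; print(nm,np.round([(q[0]-215)*3.4+390,(q[1]-150)*3.4]))
E
```

```text
tip pad [676. 197.]
tip back [699. 181.]
frontpad [574. 270.]
handle end [734. 200.]
arm top [664. 177.]
tip40up [686. 139.]
```

The last picture shows the rear finger between the arm and the red handle, at about (690,190), where the kinematics put it. The lid is lying closed on the board. Now I'll push the handle.

send_rows(deltas=[[[0.006, -0.0019, -0.001], 0], [[0.012, -0.0019, -0.0015], 0], [[0.0185, -0.0019, -0.0015], 0], [[0.025, -0.0019, -0.0015], 0], [[0.0318, -0.0019, -0.001], 0]])

```text
clock: 19.53
tool_pos: [0.5063, -0.0074, 0.2383]
orientation: [-179.9, 0.1, -78.0]
force: [0.5, 1.9, 0.0]
opening: 0.0875
gripper_force: 0.3
```

send_rows(deltas=[[[0.0035, 0, 0.0008], 0], [[0.007, 0, 0.0018], 0], [[0.0104, 0, 0.0029], 0], [[0.0137, 0, 0.0042], 0], [[0.0169, 0, 0.0055], 0]])

```text
clock: 19.95
tool_pos: [0.509, -0.0207, 0.2336]
orientation: [-180.0, -0.0, -78.0]
force: [0.1, 1.1, 0.2]
opening: 0.0876
gripper_force: 0.8
```

send_rows(deltas=[[[0.0032, 0, 0.0015], 0], [[0.0064, 0, 0.0031], 0], [[0.0095, 0, 0.0048], 0], [[0.0125, 0, 0.0066], 0], [[0.0154, 0, 0.0086], 0]])

```text
clock: 20.37
tool_pos: [0.5115, -0.0327, 0.2266]
orientation: [-180.0, -0.0, -78.0]
force: [0.3, 0.4, 0.7]
opening: 0.0874
gripper_force: 0.8
```

```bash
python3 m.py -.0845 -.194 .2205 -.0845 -.1991 .2156 -.0845 -.2037 .2102
```

```text
(array([-0.0834, -0.1888,  0.2266]), array([-180.  ,   -0.  ,  -78.01])) [0.3 0.4 0.7]
d [0.0065 0.0013 0.0076] mm 8.1 turn -0.0 tilt [-0. -0.] W [ 0.5115 -0.0381  0.2205]
d [0.0129 0.0013 0.0137] mm 15.1 turn -0.0 tilt [-0. -0.] W [ 0.5126 -0.0431  0.2156]
d [0.0187 0.0013 0.0205] mm 22.2 turn -0.0 tilt [-0. -0.] W [ 0.5135 -0.0476  0.2102]
```

send_rows(deltas=[[[0.0027, 0, 0.0028], 0], [[0.0054, 0, 0.0056], 0], [[0.008, 0, 0.0084], 0], [[0.0105, 0, 0.0111], 0], [[0.0129, 0, 0.0137], 0]])

```text
clock: 20.78
tool_pos: [0.5136, -0.0429, 0.2155]
orientation: [180.0, -0.0, -78.0]
force: [0.6, 0.0, 1.8]
opening: 0.088
gripper_force: 0.7
```

send_rows(deltas=[[[0.0023, 0, 0.0027], 0], [[0.0045, 0, 0.0055], 0], [[0.0067, 0, 0.0083], 0], [[0.0088, 0, 0.0112], 0], [[0.0108, 0, 0.014], 0]])

```text
clock: 21.2
tool_pos: [0.5156, -0.051, 0.2049]
orientation: [-180.0, 0.0, -78.0]
force: [-3.1, 2.6, 8.4]
opening: 0.0881
gripper_force: 4.5
```

```bash
python3 m.py -.0845 -.2111 .1982 -.0845 -.2139 .1917  -.0845 -.2161 .1849  -.0845 -.2175 .178
```

```text
(array([-0.0832, -0.2075,  0.2049]), array([-1.7995e+02,  1.0000e-02, -7.7980e+01])) [-3.1  2.6  8.4]
d [0.0046 0.0016 0.0084] mm 7.8 turn 0.0002 tilt [-0.05  0.01] W [ 0.5151 -0.0548  0.1982]
d [0.0081 0.0016 0.0166] mm 14.8 turn 0.0002 tilt [-0.05  0.01] W [ 0.5157 -0.0575  0.1917]
d [0.0108 0.0016 0.0251] mm 21.9 turn 0.0002 tilt [-0.05  0.01] W [ 0.5161 -0.0597  0.1849]
d [0.0126 0.0016 0.0337] mm 28.8 turn 0.0002 tilt [-0.05  0.01] W [ 0.5164 -0.0611  0.178 ]
```

send_rows(deltas=[[[0.0009, 0, 0.0017], 0], [[0.0019, 0, 0.0034], 0], [[0.0028, 0, 0.0051], 0], [[0.0037, 0, 0.0068], 0], [[0.0046, 0, 0.0085], 0]])

```text
clock: 21.62
tool_pos: [0.5163, -0.0547, 0.1984]
orientation: [-180.0, -0.0, -78.0]
force: [-3.2, 1.8, 7.9]
opening: 0.0876
gripper_force: 4.3
```

send_rows(deltas=[[[0.0007, 0, 0.0016], 0], [[0.0014, 0, 0.0033], 0], [[0.0021, 0, 0.0049], 0], [[0.0028, 0, 0.0065], 0], [[0.0035, 0, 0.0082], 0]])

```text
clock: 22.03
tool_pos: [0.5168, -0.0576, 0.1916]
orientation: [-180.0, -0.0, -78.0]
force: [-2.1, 0.1, 5.4]
opening: 0.0874
gripper_force: 2.8
```

send_rows(deltas=[[[0.0006, 0, 0.0017], 0], [[0.0011, 0, 0.0034], 0], [[0.0017, 0, 0.0051], 0], [[0.0022, 0, 0.0068], 0], [[0.0027, 0, 0.0085], 0]])

```text
clock: 22.45
tool_pos: [0.5171, -0.0596, 0.1841]
orientation: [180.0, 0.0, -78.0]
force: [1.0, 0.3, 0.3]
opening: 0.0877
gripper_force: 0.3
```

```bash
python3 m.py -.0845 -.2161 .1849  -.0845 -.2175 .178
```

```text
(array([-0.0836, -0.2162,  0.1841]), array([ 1.7999e+02,  1.0000e-02, -7.8020e+01])) [1.  0.3 0.3]
d [-0.0001  0.0012 -0.001 ] mm 1.3 turn -0.0002 tilt [0.01 0.01] W [ 0.5161 -0.0597  0.1849]
d [0.0016 0.0012 0.0076] mm 6.3 turn -0.0002 tilt [0.01 0.01] W [ 0.5164 -0.0611  0.178 ]
```

Force has faded past dead centre. I'll follow down to the stop gently to confirm it.

send_rows(deltas=[[[0.0004, 0, 0.0013], 0], [[0.0008, 0, 0.0026], 0], [[0.0012, 0, 0.0039], 0], [[0.0014, 0, 0.0052], 0], [[0.0016, 0, 0.0065], 0]])

```text
clock: 22.87
tool_pos: [0.5173, -0.0607, 0.179]
orientation: [180.0, 0.0, -78.0]
force: [-1.1, 0.2, 0.3]
opening: 0.0876
gripper_force: 0.0
```

send_rows(deltas=[[[0, 0, 0.0005], 0], [[0, 0, 0.001], 0], [[0, 0, 0.0015], 0], [[0, 0, 0.002], 0], [[0, 0, 0.002], 0]])

```text
clock: 23.28
tool_pos: [0.5174, -0.0608, 0.1777]
orientation: [-180.0, -0.0, -78.0]
force: [-0.6, -0.1, 1.0]
opening: 0.0875
gripper_force: 0.0
```

send_rows(deltas=[[[0, 0, 0.0005], 0], [[0, 0, 0.001], 0], [[0, 0, 0.0015], 0], [[0, 0, 0.002], 0], [[0, 0, 0.002], 0]])

```text
clock: 23.7
tool_pos: [0.5176, -0.0608, 0.1773]
orientation: [-179.9, -0.0, -78.0]
force: [-6.3, 1.4, 11.9]
opening: 0.0876
gripper_force: 6.1
```

On the stop. Lift clear, then verify.

send_rows(deltas=[[[0, 0, -0.01], 0], [[0, 0, -0.04], 0], [[0, 0, -0.08], 0], [[0, 0, -0.12], 0], [[0, 0, -0.16], 0]])

```text
clock: 24.12
tool_pos: [0.5171, -0.0609, 0.3057]
orientation: [180.0, -0.0, -78.0]
force: [0.7, 0.1, -2.0]
opening: 0.0877
gripper_force: 0.0
```

send_rows(deltas=[[[0, 0.04, 0], 0], [[0, 0.08, 0], 0], [[0, 0.11, 0], 0], [[0, 0.12, 0], 0], [[0, 0.12, 0], 0]])

```text
clock: 24.53
tool_pos: [0.4219, -0.0811, 0.3048]
orientation: [-179.9, 0.0, -78.0]
force: [-0.6, -0.6, -0.6]
opening: 0.0873
gripper_force: 0.0
```

```bash
python3 - <<'E'
from m import *
b=ctrl.snapshot("scene"); im=b["color"].astype(int); print(where())
def W(P): return [p[0]+c*P[0]-s*P[1],p[1]+s*P[0]+c*P[1],P[2]]
m=(im[...,0]>130)&(im[...,1]<50)&(im[...,2]<50); m[:, :260]=0; m[:,375:]=0; m[300:]=0
v,u=np.nonzero(m); print("red px",len(u),u.min(),u.max(),v.min(),v.max(),u.mean(),v.mean())
for th in(0,.13,.3,.6): print(th,[np.round(proj(b,W((-.03,-.157-l*np.cos(th),.101+l*np.sin(th))))[0],1) for l in(.023,.054,.085)])
o=ctrl.cut_out(b,"clamp_handle"); print([(round(q["conf"],2),np.round(np.array(q["xy"])*[640,480])) for q in o[:2]])
for f in(0,.05,.1,.3): print("lid",f,[np.round(proj(b,W((.086-.164*np.cos(f)+.012*np.sin(f),y,.082+.164*np.sin(f)+.012*np.cos(f))))[0],1) for y in(.078,-.078)])
o=ctrl.cut_out(b,"lid"); print([(round(q["conf"],2),np.argwhere(q["pixels"])[:,::-1].min(0),np.argwhere(q["pixels"])[:,::-1].max(0)) for q in o[:2]])
E
```

```text
(array([-0.1797, -0.2175,  0.3048]), array([-179.89,   -0.  ,  -78.01]))
red px 180 317 340 235 251 328.39444444444445 242.99444444444444
0 [array([317.6, 237.4]), array([328.3, 244.3]), array([339.3, 251.3])]
0.13 [array([317.6, 236.4]), array([328.2, 241.9]), array([339.2, 247.6])]
0.3 [array([317.3, 235. ]), array([327.6, 238.5]), array([338.3, 242.2])]
0.6 [array([316.3, 232.3]), array([325.3, 232.1]), array([334.6, 231.9])]
[(0.74, array([319., 239.])), (0.66, array([354., 341.]))]
lid 0 [array([223.5, 198.3]), array([269.3, 229.1])]
lid 0.05 [array([223.3, 195.5]), array([269.4, 226.3])]
lid 0.1 [array([223.2, 192.6]), array([269.5, 223.3])]
lid 0.3 [array([224.5, 180.3]), array([271.6, 210.7])]
[(0.84, array([224, 179]), array([291, 228]))]
```

Handle is level (red centroid matches angle 0 within about 1 px) and the lid lies closed. Handing in.

```bash
python3 -c "
from plant import ctrl
print(ctrl.close_job())"
```

```text
the job is handed in; nothing more can be done
None
```

The board is seated flat between its pins, the lid is down on it, and the red clamp is locked over centre with the arm clear; I handed the job in after about 25 s, and no verdict came back.

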